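# Set out two colour-coded sample sets in their holders

## Robot

A 7-joint arm with a two-finger parallel gripper is mounted at the origin on the work surface. World frame = base frame: x ahead of the robot, y to its left, z up, the work surface at z = 0. Lengths are in m, angles in rad, forces in N, time in s.
With the tool pointing down it reaches from about 0.4 to 0.85 m from the base axis. Payload 4.5 kg.
Tool frame: the origin (TCP) lies at the very end of the fingers, on their centre line; the grasp point (between the pads) lies 19 mm behind it; z points along the fingers, y is the line along which they close (so a half turn about z gives the same grasp; the last joint's range is limited). The gripper opens to 88 mm and grips with 3 to 60 N. Pads are 18 mm wide; open, the fingers measure 123 mm over their backs; the gripper's body (75 mm by 187 mm) begins 45 mm behind the grasp point.
Start: joints at [1.154, 0.689, -0.195, 1.565, 0.157, 0.902, -0.215], TCP at [0.272, -0.563, 0.239] pointing down, gripper open.
Joint ranges: [-3.01, 3.01], [-0.46, 2.08], [-1.47, 1.51], [0.13, 2.56], [-1, 4.14], [0.04, 2.09], [-2.66, 2.66]. Speed limits (rad/s): [2.57, 2.57, 3.14, 3.14, 3.14, 3.14, 3.14].

## Interface

Orientations are given as a unit quaternion [x, y, z, w].
In Python, from plant import manip, grab_frame, get_calibration, read_time_s, read_qpos, read_joint_velocities, read_joint_efforts, read_position, read_tcp_rot, read_wrist_force, read_wrist_torque, read_finger_gap, read_grasp_force gives the robot as it stands. Calls block until the motion is done:
- manip.move_to(position, orientation): joint-space move of the TCP to a pose.
- manip.movel(position, rotation=None, max_speed=0.15): straight line of the TCP; rotation=None keeps the orientation; max_speed is the mean speed in m/s.
- manip.set_joints(angles): joint-space move.
- manip.set_gripper(opening): finger opening in m; the grip force is fixed at half the most; returns when the fingers have stopped.
- manip.dwell(seconds).
- manip.solve_ik(position, orientation): joint angles nearest the present ones, or None.
- grab_frame(name): name is "side" or "top"; returns (picture, depth): 400x640x3 uint8, red, green, blue; 400x640 float32, m along the optical axis (not along the pixel's ray), 0 where there is no reading.
- get_calibration(name): a dict with "intrinsics" (3x3 intrinsics, pixels), "world_from_camera" (4x4, takes a point from camera to world coordinates). Camera axes: x right, y down, z forward; pixel columns grow to the right and rows downward; lengths in m; the calibration is good to about 2 mm. A picture is of the moment at which its call begins. get_calibration takes no time and is no camera call.
A pose or a line that the arm cannot do raises manip.IKError and nothing moves.
- manip.hand_in(): hands the job in; it is judged then, once.
Readings, each from a call of its own:
- read_time_s(): time.
- read_qpos(): joint angles.
- read_joint_velocities(): joint speeds.
- read_joint_efforts(): joint torques, N m.
- read_position(): TCP position.
- read_tcp_rot(): TCP orientation.
- read_wrist_force(): force on the tool from outside, world axes, zero at the start.
- read_wrist_torque(): the same for the moment, N m.
- read_finger_gap(): finger opening in m.
- read_grasp_force(): force on a finger pad.
Only numpy, scipy, OpenCV 4.12 (cv2) and the standard library are available. Lean on these libraries where they do the work, as an engineer would, in place of code of your own. Each camera call takes 0.05 s, during which the arm holds its last target. There are 200 camera calls.

## Task

Lay out the two sample sets for reading under the microscope: set each specimen jar in the round holder whose floor is the colour of its lid, and each slide case, label up, in the rectangular holder of its own colour, all sitting flat on the holder floors. Keep the jars upright throughout, and leave the amber bottle and the flat glass dish standing where they are.

Things in the scene. Friction and masses are not known exactly. Their poses are not given: they have to be found in the camera images.
- jar_blue: Specimen jar, white round body 50 mm diameter and 54 mm high with a paper band, with its blue screw lid 54 mm diameter and 16 mm high (70 mm high in all). Loose, about 90 g. Origin: centre of its underside, z up its axis.
- case_blue: Slide case, a closed blue box 90 mm long (its x) by 34 mm wide (its y) by 34 mm high, white label on top. Loose, about 110 g, lying flat at any yaw. Origin: centre of its underside, z up.
- cup_blue: Low round holder for a jar, fixed to the bench: grey rim 80 mm outside and 70 mm inside diameter, 12 mm high, blue floor 4 mm above the bench. Origin: centre of its underside on the bench, z up.
- tray_blue: Low rectangular holder for a slide case, fixed to the bench at any yaw: grey rim 116 x 60 mm outside, 106 (its x) x 50 mm (its y) inside, 10 mm high, blue floor 4 mm above the bench. Origin: centre of its underside on the bench, z up.
- jar_orange: Specimen jar, white round body 50 mm diameter and 54 mm high with a paper band, with its orange screw lid 54 mm diameter and 16 mm high (70 mm high in all). Loose, about 90 g. Origin: centre of its underside, z up its axis.
- case_orange: Slide case, a closed orange box 90 mm long (its x) by 34 mm wide (its y) by 34 mm high, white label on top. Loose, about 110 g, lying flat at any yaw. Origin: centre of its underside, z up.
- cup_orange: Low round holder for a jar, fixed to the bench: grey rim 80 mm outside and 70 mm inside diameter, 12 mm high, orange floor 4 mm above the bench. Origin: centre of its underside on the bench, z up.
- tray_orange: Low rectangular holder for a slide case, fixed to the bench at any yaw: grey rim 116 x 60 mm outside, 106 (its x) x 50 mm (its y) inside, 10 mm high, orange floor 4 mm above the bench. Origin: centre of its underside on the bench, z up.
- oil_bottle: Bystander: small amber glass bottle, 30 mm diameter, 60 mm high with its black cap. Loose, standing. Origin: centre of its underside.
- dish: Bystander: closed flat glass dish with a pink filling, 56 mm diameter, 11 mm high. Loose, lying flat. Origin: centre of its underside.
Things that resemble listed ones, but are neither listed nor needed, are in the scene too. Leave any turquoise look-alike of the jar_orange alone. What is shaped like the tray_blue but turquoise is not meant.

How it is judged:
At the end, for the whole second after the job is handed in: Each jar stands upright on the floor of the round holder of its colour (centres within 13 mm) and each slide case lies flat, label up, on the floor of the rectangular holder of its colour (centres within 13.5 mm); undersides within 3 mm of the holder floors, tilts under 0.12 rad, all at rest (horizontal distance between jar_blue and cup_blue below 0.013 m and z of jar_blue in the frame of cup_blue below 0.007 m and angle between each of jar_blue, case_blue, jar_orange, case_orange's own z axis and vertical below 0.12 rad and linear speed of each of jar_blue, case_blue, jar_orange, case_orange below 0.02 m/s and angular speed of each of jar_blue, case_blue, jar_orange, case_orange below 0.2 rad/s and horizontal distance between case_blue and tray_blue below 0.0135 m and z of case_blue in the frame of tray_blue below 0.007 m and horizontal distance between jar_orange and cup_orange below 0.013 m and z of jar_orange in the frame of cup_orange below 0.007 m and horizontal distance between case_orange and tray_orange below 0.0135 m and z of case_orange in the frame of tray_orange below 0.007 m); the robot touches nothing.
It fails at once if a jar is tipped by more than 0.6 rad (angle between any of jar_blue, jar_orange's own z axis and vertical above 0.6 rad).
It fails at once if the amber bottle or the glass dish is moved by more than 20 mm, or the bottle tipped over (distance of any of oil_bottle, dish from where it was at the start of the episode above 0.02 m or angle between oil_bottle's own z axis and vertical above 0.6 rad).
It also fails if it takes over 101 s, if anything falls off the work surface, if the arm or the gripper's body presses on something with over 40 N, if the wrist force passes 120 N, or if a joint passes its speed limit or range.

## Working session

There is one attempt and no reset: what is moved stays moved. The work goes in short steps, each a Python script; the robot and the scene stay as the last script left them, time stands still between calls to the robot, and variables do not carry over. Pictures are saved under pics/ and viewed, at most 14 in all, crops included, and the job is handed in when it is done.

```bash
mkdir -p pics; ls
python3 - <<'E'
from plant import *
import cv2,numpy as np
for n in("top","side"):
    im,d=grab_frame(n);c=get_calibration(n)
    np.savez(f"{n}.npz",im=im,d=d,K=c["intrinsics"],T=c["world_from_camera"])
    cv2.imwrite(f"pics/{n}0.png",im[:,:,::-1]); print(n,np.round(c["intrinsics"],1).tolist(),np.round(c["world_from_camera"],3).tolist())
print(read_time_s(),read_tcp_rot())
E
```

```text
pics
top [[465.7, 0.0, 320.9], [0.0, 465.7, 201.8], [0.0, 0.0, 1.0]] [[0.021, -0.981, 0.192, 0.327], [-1.0, -0.018, 0.019, -0.007], [-0.015, -0.192, -0.981, 1.09], [0.0, 0.0, 0.0, 1.0]]
side [[422.9, 0.0, 321.4], [0.0, 422.9, 193.7], [0.0, 0.0, 1.0]] [[0.991, -0.101, 0.089, 0.447], [-0.133, -0.667, 0.733, -0.682], [-0.015, -0.739, -0.674, 0.692], [0.0, 0.0, 0.0, 1.0]]
0.1 [ 9.74696458e-01  2.23530984e-01 -2.52001912e-04 -8.06161709e-04]
```

View pics/top0.png

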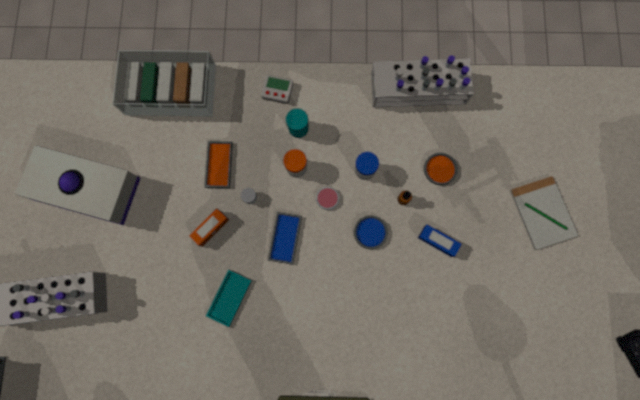

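View pics/side0.png

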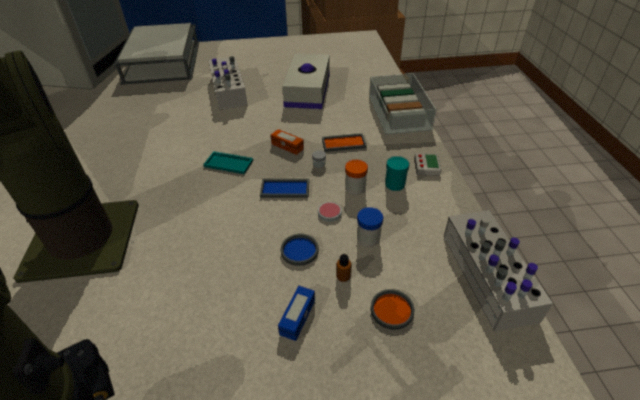

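Top view:
- **Orange:** lid of jar_orange (295,160), cup_orange (440,169), tray_orange (219,164), case_orange (209,228).
- **Blue:** lid of jar_blue (367,163), cup_blue (370,232), tray_blue (285,238), case_blue (440,240).
- **Bystanders:** bottle (405,198), dish (328,199).

What could be mistaken for the targets:
- **Jars:** the turquoise jar (297,122) and the small vial (249,196).
- **Trays:** the turquoise tray (230,298).
- **Cases:** the slides in the rack (180,80).

By the description I choose the orange and blue ones. The side view agrees.

```bash
cat > see.py <<'E'
import cv2,numpy as np
COL={"orange":(2,16),"blue":(105,122)}
def cast(uv,K,T,z):
    r=(T[:3,:3]@np.linalg.inv(K)@np.c_[uv,np.ones(len(uv))].T).T
    o=T[:3,3]; return (o+r*((z-o[2])/r[:,2])[:,None])
def cloud(d,K,T):
    v,u=np.mgrid[:d.shape[0],:d.shape[1]]
    p=np.stack([(u-K[0,2])/K[0,0]*d,(v-K[1,2])/K[1,1]*d,d],-1)
    return p@T[:3,:3].T+T[:3,3]
def find(im,d,K,T):
    hsv=cv2.cvtColor(im,cv2.COLOR_RGB2HSV); P=cloud(d,K,T); out=[]
    for c,(a,b) in COL.items():
        m=cv2.inRange(hsv,(a,150,60),(b,255,255))
        n,l,s,_=cv2.connectedComponentsWithStats(m)
        for i in range(1,n):
            if s[i,4]<120: continue
            mm=l==i; zt=np.percentile(P[mm][:,2],75)
            z=min((.004,.034,.07),key=lambda h:abs(h-zt))
            top=(mm&(abs(P[:,:,2]-z)<.008)).astype(np.uint8)
            k=cv2.findContours(top,cv2.RETR_EXTERNAL,cv2.CHAIN_APPROX_NONE)[0]
            k=max(k,key=cv2.contourArea).reshape(-1,2).astype(float)
            w=cast(k,K,T,z)[:,:2]; (cx,cy),(sx,sy),ang=cv2.minAreaRect((w*1000).astype(np.float32))
            if sx<sy: ang+=90; sx,sy=sy,sx
            out.append((c,z,round(zt,3),k.mean(0).round().tolist(),np.round([cx,cy]).tolist(),round(sx),round(sy),round((ang+90)%180-90,1)))
    return out
E
python3 - <<'E'
from see import *
for n in("top","side"):
    f=np.load(n+".npz"); print(n)
    for o in find(f["im"],f["d"],f["K"],f["T"]): print(*o)
f=np.load("top.npz");P=cloud(f["d"],f["K"],f["T"])
for nm,(u,v) in dict(bottle=(405,197),dish=(328,199),vial=(249,194),teal=(297,117)).items(): print(nm,P[v,u].round(3))
im=f["im"][100:320,170:480,::-1]; cv2.imwrite("pics/crop.png",cv2.resize(im,None,fx=2.5,fy=2.5,interpolation=cv2.INTER_CUBIC))
E
```

```text
top
orange 0.004 0.006 [218.0, 164.0] [629.0, 265.0] 106 49 0.1
orange 0.07 0.072 [294.0, 160.0] [622.0, 75.0] 50 48 1.6
orange 0.004 0.006 [440.0, 168.0] [627.0, -270.0] 66 66 45.5
orange 0.034 0.036 [208.0, 226.0] [472.0, 271.0] 88 32 -42.3
blue 0.07 0.072 [367.0, 163.0] [617.0, -89.0] 49 48 1.0
blue 0.004 0.006 [284.0, 238.0] [453.0, 98.0] 104 48 -8.5
blue 0.004 0.006 [370.0, 232.0] [470.0, -104.0] 66 63 0.4
blue 0.034 0.036 [440.0, 240.0] [451.0, -258.0] 89 34 60.6
sideTraceback (most recent call last):
  File "<stdin>", line 4, in <module>
  File "see.py", line 21, in find
    k=max(k,key=cv2.contourArea).reshape(-1,2).astype(float)
      ~~~^^^^^^^^^^^^^^^^^^^^^^^
ValueError: max() iterable argument is empty
```

```bash
sed -i 's/^            k=max/            if not k: continue\n            k=max/' see.py
python3 - <<'E'
from see import *
f=np.load("side.npz")
for o in find(f["im"],f["d"],f["K"],f["T"]): print(*o)
f=np.load("top.npz");P=cloud(f["d"],f["K"],f["T"])
for nm,(u,v) in dict(bottle=(405,197),dish=(328,199),vial=(249,194),teal=(297,117)).items(): print(nm,P[v,u].round(3))
im=f["im"][100:320,170:480,::-1]; cv2.imwrite("pics/crop.png",cv2.resize(im,None,fx=2.5,fy=2.5,interpolation=cv2.INTER_CUBIC))
E
```

```text
orange 0.034 0.036 [286.0, 138.0] [469.0, 271.0] 93 42 -42.5
orange 0.004 0.007 [344.0, 141.0] [627.0, 272.0] 106 45 -1.3
orange 0.07 0.072 [356.0, 168.0] [621.0, 73.0] 63 52 77.8
orange 0.004 0.007 [392.0, 309.0] [625.0, -265.0] 67 62 -8.2
blue 0.004 0.007 [284.0, 187.0] [451.0, 103.0] 105 41 -8.6
blue 0.07 0.072 [369.0, 218.0] [617.0, -89.0] 54 52 -75.2
blue 0.004 0.007 [299.0, 249.0] [467.0, -98.0] 62 60 -45.3
blue 0.034 0.037 [296.0, 309.0] [449.0, -260.0] 91 32 60.2
bottle [ 0.543 -0.176  0.063]
dish [ 0.546 -0.003  0.01 ]
vial [0.549 0.181 0.033]
teal [0.726 0.072 0.069]
```

View pics/crop.png

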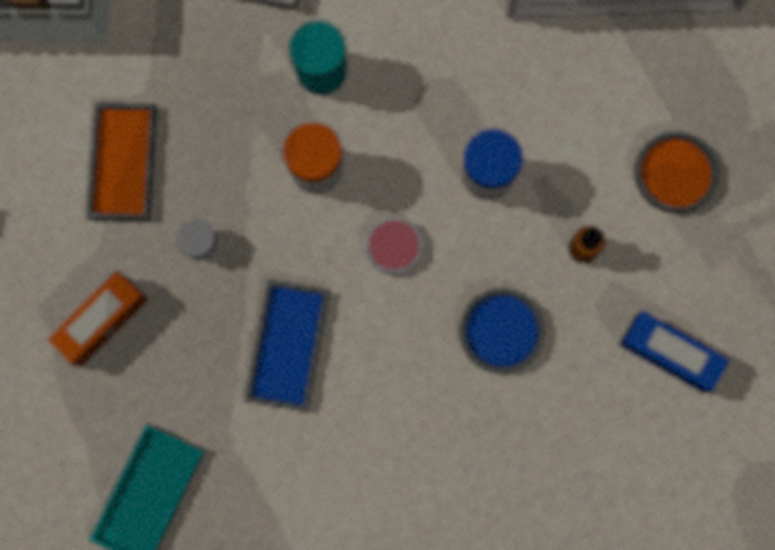

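The crop confirms the chosen items, and their sizes and heights match in both views. Starting with case_blue.

```bash
cat > act.py <<'E'
from plant import *
import numpy as np
ZT=.17
def quat(phi):
    q0=read_qpos(); c=[]
    for a in (phi,phi+180,phi-180):
        h=np.radians(a)/2; q=np.array([np.cos(h),np.sin(h),0,0]); c.append((q,a))
    return c
def go(x,y,phi,z=ZT):
    best=None; q0=np.array(read_qpos())
    for q,a in quat(phi):
        s=manip.solve_ik([x,y,z],q)
        if s is not None and abs(s[6])<2.5:
            k=np.abs(np.array(s)-q0).max()
            if best is None or k<best[0]: best=(k,q)
    q=best[1]; manip.movel([x,y,z],q,max_speed=.25)
def pick(x,y,phi,z,opening,width):
    manip.set_gripper(opening); go(x,y,phi); manip.movel([x,y,z+.03],max_speed=.2); manip.movel([x,y,z],max_speed=.08)
    manip.set_gripper(0.0); g=read_finger_gap(); print("gap",g,"F",read_grasp_force(),"t",read_time_s())
    assert abs(g-width)<.004
    manip.movel([x,y,ZT],max_speed=.15); print("lifted gap",read_finger_gap(),read_wrist_force())
def place(x,y,phi,z,opening):
    go(x,y,phi); manip.movel([x,y,z+.03],max_speed=.2); manip.movel([x,y,z+.001],max_speed=.05)
    print("wrist",np.round(read_wrist_force(),1)); manip.set_gripper(opening); manip.dwell(.2)
    manip.movel([x,y,ZT],max_speed=.2); print("t",read_time_s())
E
python3 - <<'E'
from act import *
pick(.450,-.259,60.4,.011,.06,.034)
place(.452,.100,-8.5,.015,.048)
E
```

```text
gap 0.033680913831602266 F 29.99716834165156 t 4.0917
lifted gap 0.03352806240925536 [ 0.6315413  -0.69458939 -1.4583767 ]
wrist [-0.3  0.  -1.3]
t 10.475
```

Run:
```python
from act import *
pick(.471,.271,-42.4,.011,.06,.034)
place(.628,.267,-0.3,.015,.048)
pick(.621,.074,0,.043,.08,.054)
import cv2
im,d=grab_frame("side"); cv2.imwrite("pics/s1.png",cv2.resize(im[80:340,180:500,::-1],None,fx=2,fy=2))
print(read_position())
```

```text
gap 0.03399253394638957 F 29.999702386558056 t 13.525
lifted gap 0.03374816486835317 [-0.42109986  0.02999169 -0.81066803]
wrist [ 0.1 -0.5 -1.1]
t 18.6583
gap 0.05306474273171641 F 29.985767640173435 t 21.9083
lifted gap 0.05291058577750977 [-0.55155323 -0.53516547 -1.82100101]
[0.62025145 0.0735668  0.16879293]
```

View pics/s1.png

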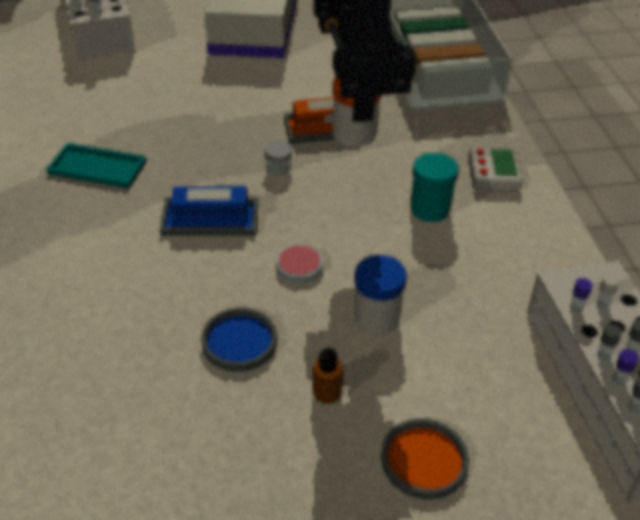

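The held jar at (355,115) hangs upright. case_blue (210,205) sits in its tray, and the rest is untouched. Carrying on with the jars.

Run:
```python
from act import *
from see import *
place(.626,-.268,0,.047,.072)
pick(.617,-.089,0,.043,.08,.054)
place(.469,-.102,0,.047,.072)
go(.42,-.42,25,.3)
for n in("top","side"):
    im,d=grab_frame(n);c=get_calibration(n);print(n)
    for o in find(im,d,c["intrinsics"],c["world_from_camera"]): print(*o)
    if n=="top":
        P=cloud(d,c["intrinsics"],c["world_from_camera"])
        for u,v in((405,197),(328,199)): print(P[v,u].round(3))
    im=im[100:320,170:480] if n=="top" else im[80:340,180:500]
    cv2.imwrite(f"pics/{n}2.png",cv2.resize(im[:,:,::-1],None,fx=2.2,fy=2.2))
```

```text
wrist [ 0.1 -0.2 -0.3]
t 27.2583
gap 0.052862655637118346 F 29.997309632599354 t 30.15
lifted gap 0.052823829015436606 [-0.44963539 -0.57986107 -1.66936949]
wrist [-0.7 -0.2 -1.9]
t 34.675
top
orange 0.034 0.038 [215.0, 162.0] [627.0, 266.0] 91 35 0.1
orange 0.07 0.075 [445.0, 161.0] [627.0, -267.0] 53 51 -46.4
blue 0.034 0.038 [282.0, 235.0] [454.0, 99.0] 91 35 -8.5
blue 0.07 0.075 [372.0, 227.0] [472.0, -102.0] 51 49 45.5
[ 0.542 -0.176  0.065]
[ 0.545 -0.003  0.012]
side
orange 0.004 -0.07 [339.0, 1.0] [805.0, 1409.0] 150 43 -10.3
orange 0.034 0.037 [343.0, 135.0] [624.0, 265.0] 91 49 -0.5
orange 0.034 0.043 [344.0, 270.0] [546.0, -189.0] 24 18 -1.9
orange 0.07 0.076 [397.0, 288.0] [627.0, -267.0] 61 52 76.3
orange 0.004 0.007 [391.0, 313.0] [622.0, -272.0] 68 49 -26.7
blue 0.034 0.039 [299.0, 179.0] [487.0, 92.0] 42 19 -89.7
blue 0.07 0.077 [304.0, 230.0] [481.0, -106.0] 54 28 88.0
```

View pics/top2.png

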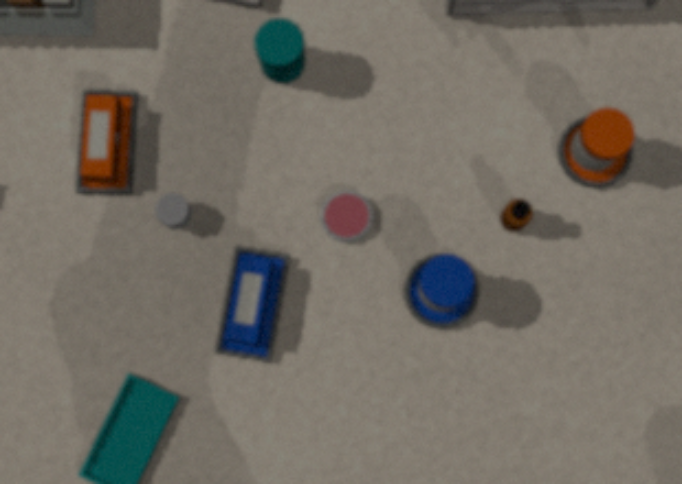

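View pics/side2.png

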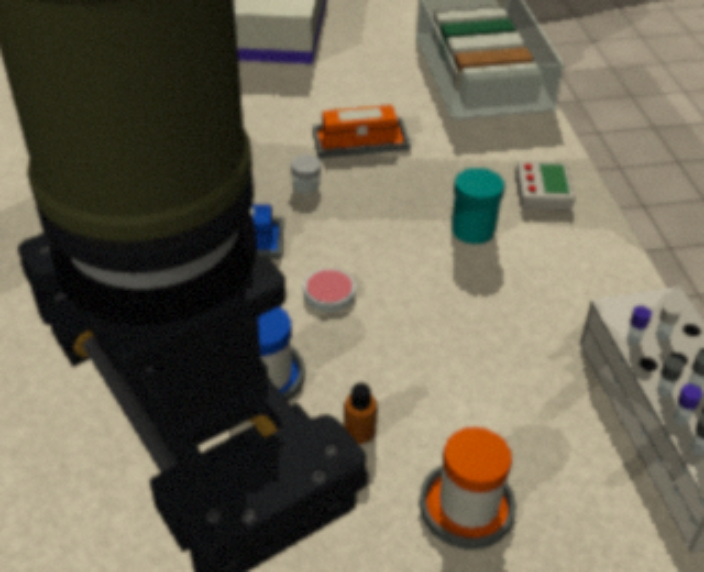

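Both jars stand upright in their cups, with lids at (605,135) and (443,283) in the top crop. Both cases lie label up in their trays. They measure within about 4 mm of the holder centres and about 4 mm higher than on the bench, as they should on the holder floors. The bottle and dish have not moved.

```bash
python3 -c "
from plant import *
print(manip.hand_in(),read_time_s())"
```

```text
the job is handed in; nothing more can be done
the job is handed in; nothing more can be done
```

The job is handed in: both jars and both slide cases are in the holders of their colours (within about 4 mm of centre by camera), the bottle and dish have not moved, and the last placement ended at about 35 s of the 101 s allowed.

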